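# Dock the tall battery pack

## Task

Stand the loose tall battery pack in the empty charger on the joiner's bench and press it down until the push-push catch holds it, so that it stays down fully home and upright when you let go. One full press catches; another would throw it up again.

Things in the scene. Friction and masses are not known exactly. Their poses are not given: they have to be found in the camera images.
- pack: The tall loose battery pack: dark plastic box 90 mm long (its x), 50 wide (its y), 90 high, about 0.45 kg; its lowest 12 mm are 3 mm narrower all round. Origin: centre of its underside, z up. Grip it across the 50 mm width, near the top; it goes in either way round. Not wanted: the smaller loose pack (62 x 40 x 45 mm) and the tall pack already seated in the other charger.
- charger: The empty one of two alike chargers, fixed to the bench: dark housing, x -70 to +85 mm, 100 wide (y), 80 high. Origin: on its underside, below the centre of the open-topped bay. Bay 102 mm (x) by 62 (y), its mouth flared over the top 14 mm to 126 by 86. The sprung floor of the bay (the cradle), when up, lies 55 mm above the bench: a pack on it has its top at 145 mm.
- cradle (a joint): How far the cradle is pressed down, m: 0 up, 0.032 bottom stop. A spring lifts it with 8 N (top) to 16 N (bottom) and bears the pack. Push-push catch: press the pack down past 0.023 (0.027 is a good aim), let it rise, and the catch holds it at about 0.013 (pack top 132 mm above the bench). A shorter press springs back to 0. Pressing a caught cradle past 0.023 again frees it.
Not all that is in view belongs to the job. What is shaped like the pack but green or purple is not meant.

How it is judged:
On the way:
1. the pack, in the bay of the empty charger, is pressed down past the catch (value of joint cradle above 0.0195 m and horizontal distance between pack and charger below 0.02 m).
At the end, for the whole second after the job is handed in: The empty charger's cradle is held by its catch, 9 to 17.5 mm down, and the tall pack stands on it (underside 30 to 50 mm above the charger's), within 15 mm of the bay's centre, upright within 0.15 rad, lengthwise within 0.25 rad, at rest and let go (value of joint cradle between 0.009 and 0.0175 m and horizontal distance between pack and charger below 0.015 m and z of pack in the frame of charger between 0.03 and 0.05 m and angle between pack's own z axis and vertical below 0.15 rad and angle between the x axis of pack and the x axis of charger, either way round below 0.25 rad and linear speed of pack below 0.02 m/s); the robot touches nothing.
It also fails if it takes over 42 s, if anything falls off the work surface, if the arm or the gripper's body presses on something with over 40 N, if the wrist force passes 120 N, or if a joint passes its speed limit or range.

## Robot

A 6-joint arm with a two-finger parallel gripper is mounted at the origin on the work surface. World frame = base frame: x ahead of the robot, y to its left, z up, the work surface at z = 0. Lengths are in m, angles in rad, forces in N, time in s.
With the tool pointing down it reaches from about 0.375 to 0.75 m from the base axis. Payload 9 kg.
Tool frame: the origin (TCP) lies where the fingers leave the gripper's body, on its centre line; the fingertips stand 73 mm ahead of it and the grasp point (between the pads) lies 54 mm ahead of it; z points along the fingers, y is the line along which they close (so a half turn about z gives the same grasp; the last joint's range is limited). The gripper opens to 85 mm and grips with 20 to 120 N. Pads are 22 mm wide; open, the fingers measure 114 mm over their backs; the gripper's body (76 mm by 85 mm) begins 54 mm behind the grasp point. The pads swing forward as they close: fully open they stand 13 mm farther back than shut.
Start: joints at [-1.455, 0.104, 0.097, 1.564, 0, 1.353], TCP at [0.197, -0.567, 0.304] pointing down, gripper open.
Joint ranges: [-2.99, 2.99], [-0.84, 1.86], [-1.1, 1.16], [-1.84, 2.11], [-1.51, 1.56], [-3.14, 3.14]. Speed limits (rad/s): [2.22, 2.22, 2.57, 3.14, 3.14, 3.14].

## Interface

Orientations are given as a unit quaternion [w, x, y, z].
In Python, from plant import env, viewer, boxes_of gives the robot as it stands. The module is installed in compiled form; this text tells all that it offers.
- The arm moves only by the shell command python3 -m crank 'ROWS' [FORCE]. ROWS is JSON, a list of rows, each a list of 3 entries, a list of its own where there are three numbers: the shift along the tool's x, y, z each as a share of 0.075 m, from -1 to 1, then the turn, a rotation vector about the tool's x, y, z each as a share of 0.5 rad, from -1 to 1, then the opening, from -1 (shut) to 1 (fully open). A call has exactly 10 rows; each row shifts and turns the commanded pose from where the row before left it, along the tool's axes as they then stand; what a row does not reach is not made up. A row lasts 1/12 s, in which the tool goes at most 41.7 mm and 7.16 degrees, less where a joint would pass 70% of its speed; a pose out of reach is approached as far as the arm can. A call with a number of a shift or a turn outside -1 to 1 is refused whole. A call with a gripper value outside its range is refused whole. The fingers move at their own pace and stop on an object; FORCE is the grip in N (left out, the last holds). Time passes only in rows, so rows that do not move let the fingers close, or fill a call up. It gives the time, the measured TCP pose, the force, the opening and the grip force at its end, in the units of the state.
- env.get_state(): the state, without advancing time (a new reading comes with each control period).
- viewer.capture(name): name is "scene" or "top" or "wrist"; returns a dict with "image" (384x512x3 uint8, blue, green, red), "intrinsics" (3x3 intrinsics, pixels), "position" and "attitude" of the camera in the world. Camera axes: x right, y up, looking along -z (the intrinsics and any distortion apply to the point x, -y, -z); pixel columns grow to the right and rows downward; lengths in m; the calibration is good to about 2 mm. A picture is of the moment at which its call begins. There is no depth.
- env.sign_off(): hands the job in; it is judged then, once.
Trained networks look in a picture, given as the dict that the camera call returned (one of the last four; its "shot" number tells which), for a name from the list of things; names that differ only in an ending like _2 or _b are one class to them, and where a whole thing is asked for, a point or a joint stands for the part that bears it (a point fixed in the world has none). Each returns a list of dicts, best first, with "score" (0 to 1); they miss things now and then, are a little off and sometimes report something else, mostly with a low value. They report only what shows in the picture. A call takes as long as a camera call. They do not tell look-alikes from the thing itself.
- boxes_of(query, picture): "centre" ([x, y, z] in m, in world coordinates, good to about 4 mm: the middle of the surface that is visible of it).
The state is a dict: "t": time; "qpos": joint angles; "dq": joint speeds; "joint_efforts": joint torques, N m; "eef_pos": TCP position; "ee_rot": TCP orientation; "wrist_force": force on the tool from outside, world axes, zero at the start; "moment": the same for the moment, N m; "opening": finger opening in m; "grasp_force": force on a finger pad.
Only numpy, scipy, OpenCV 4.12 (cv2) and the standard library are available. Lean on these libraries where they do the work, as an engineer would, in place of code of your own. Each camera call takes 0.05 s, during which the arm holds its last target. There are 200 camera calls.

## Working session

There is one attempt and no reset: what is moved stays moved. The work goes in short steps, Python scripts to look and compute and a shell command to move; the robot and the scene stay as the last step left them, time stands still between calls to the robot, and variables do not carry over. Pictures are saved under pics/ and viewed, at most 10 in all, crops included, and the job is handed in when it is done.

```bash
mkdir -p pics; cat > h.py <<'E'
import numpy as np,cv2
from plant import env,viewer,boxes_of
from scipy.spatial.transform import Rotation as R
def rot(q): q=np.array(q); return q if q.shape==(3,3) else R.from_quat(q[[1,2,3,0]]).as_matrix()
def pix2w(p,u,v,z):
    K=np.array(p["intrinsics"]);d=np.linalg.inv(K)@[u,v,1];d=rot(p["attitude"])@(d*[1,-1,-1])
    o=np.array(p["position"]);return o+d*(z-o[2])/d[2]
def w2pix(p,X):
    c=rot(p["attitude"]).T@(np.array(X)-p["position"]);c=c*[1,-1,-1];u=np.array(p["intrinsics"])@c;return u[:2]/u[2]
E
python3 - <<'E'
from h import *
ims=[]
for n in("scene","top"):
    p=viewer.capture(n);cv2.imwrite(f"pics/{n}0.png",p["image"])
    print(n,{k:(v if k!="image" else 0) for k,v in p.items()})
    for q in("pack","charger","cradle"):
        for b in boxes_of(q,p): print(q,{k:np.round(v,3) if k!='query' else v for k,v in b.items()},w2pix(p,b["centre"]).round())
print(env.get_state())
E
```

```text
scene {'image': 0, 'intrinsics': array([[368.12213886,   0.        , 262.1675891 ],
       [  0.        , 368.12213886, 191.4839962 ],
       [  0.        ,   0.        ,   1.        ]]), 'position': array([ 0.70260366, -0.57274921,  0.77241863]), 'attitude': array([0.91067335, 0.33694265, 0.0743101 , 0.2272041 ]), 'shot': 1}
pack {'centre': array([ 0.55 , -0.177,  0.087]), 'score': np.float64(0.77)} [279. 249.]
pack {'centre': array([ 0.269, -0.278,  0.085]), 'score': np.float64(0.7)} [146. 232.]
pack {'centre': array([ 0.429, -0.289,  0.089]), 'score': np.float64(0.62)} [203. 265.]
charger {'centre': array([0.58 , 0.27 , 0.059]), 'score': np.float64(0.62)} [355. 141.]
cradle {'centre': array([0.572, 0.322, 0.056]), 'score': np.float64(0.72)} [358. 130.]
top {'image': 0, 'intrinsics': array([[412.63867388,   0.        , 258.16252832],
       [  0.        , 412.63867388, 194.30416984],
       [  0.        ,   0.        ,   1.        ]]), 'position': array([ 0.34010371, -0.03791262,  1.15534799]), 'attitude': array([ 0.70979306,  0.02983039, -0.02381648, -0.70337525]), 'shot': 2}
pack
[... 538 characters left out ...]
os': array([-1.45468784e+00,  1.04187854e-01,  9.71911152e-02,  1.56392693e+00,
       -8.18087769e-07,  1.35309069e+00]), 'dq': array([ 7.17308574e-05, -3.20855680e-04,  1.22722200e-03, -8.99349361e-04,
       -7.77808843e-05,  5.53103302e-04]), 'joint_efforts': array([-2.63508133e-03, -5.56088376e+01,  5.03183270e+01,  3.76382857e-03,
       -3.05485364e-04,  4.44045654e-06]), 'eef_pos': array([ 0.19659262, -0.56685721,  0.30381924]), 'ee_rot': array([-6.36109049e-05,  9.86103321e-01,  1.66133190e-01,  2.82455355e-06]), 'wrist_force': array([ 0.94151609, -0.42187906, -0.0964384 ]), 'moment': array([-0.02616132,  0.02057827, -0.04125308]), 'grasp_force': 0.0, 'opening': 0.08533430364042766}
```

View pics/scene0.png

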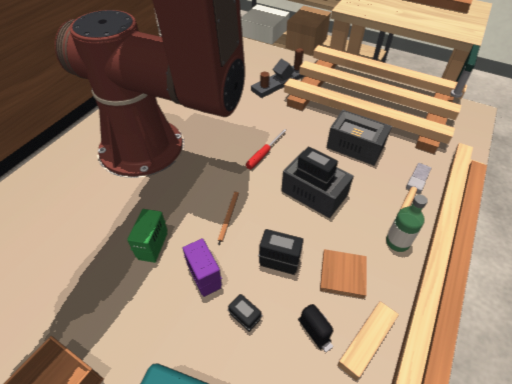

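View pics/top0.png

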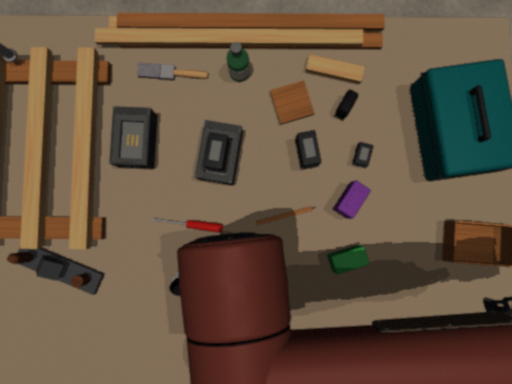

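Candidates, in top-image pixels:
- black tall pack, loose: (308,149)
- seated pack: (218,152), not wanted
- small black pack: (363,154), not wanted
- purple box: (352,199), not wanted
- green box: (349,259), not wanted

I choose (308,149). The empty charger is at (133,137), with its bay showing contacts. Next is a close crop to check both and measure yaw.

```bash
python3 - <<'E'
from h import *
p=viewer.capture("top");im=p["image"]
a=im[120:180,278:338];b=im[97:177,93:173]
A=cv2.resize(a,(480,480),interpolation=cv2.INTER_CUBIC);A=np.clip(A*1.6,0,255).astype(np.uint8)
B=cv2.resize(b,(320,320),interpolation=cv2.INTER_CUBIC);B=np.clip(B*1.6,0,255).astype(np.uint8);B=cv2.copyMakeBorder(B,0,160,0,0,cv2.BORDER_CONSTANT)
cv2.imwrite("pics/crop1.png",np.hstack([A,B]))
E
```

```text
(no output)
```

View pics/crop1.png

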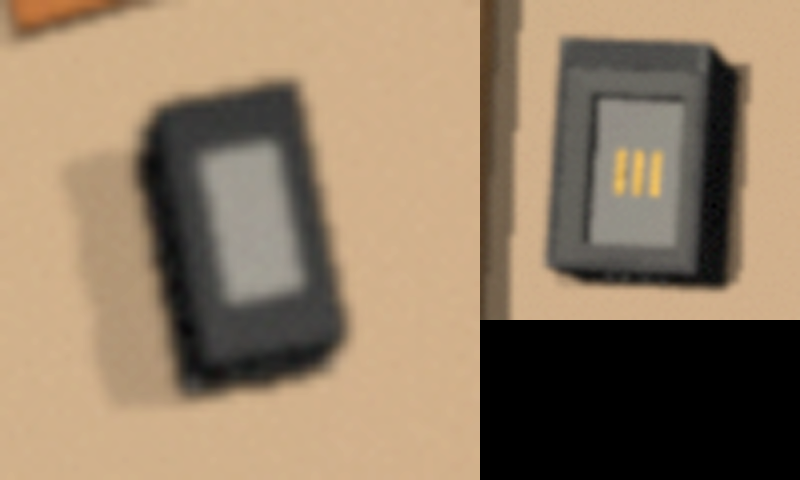

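The left crop shows the tall black pack with a grey label, top corners at about (298,133), (315,130), (321,161) and (303,165). The right crop shows the empty charger, top corners at about (114,106), (151,108), (147,165) and (110,164). I'll compute positions from these.

```bash
python3 - <<'E'
from h import *
p=viewer.capture("top")
def an(n,pts,s,o,z):
    P=np.array([pix2w(p,(u+.5)/s-.5+o[0],(v+.5)/s-.5+o[1],z)[:2] for u,v in pts])
    e=P[[0,1]].mean(0)-P[[2,3]].mean(0);w=P[[0,3]].mean(0)-P[[1,2]].mean(0)
    print(n,P.mean(0).round(4),"len",np.linalg.norm(e).round(4),"wid",np.linalg.norm(w).round(4),"yaw",np.arctan2(e[1],e[0]).round(3),np.arctan2(w[1],w[0]).round(3)-1.571)
an("pack",[(160,105),(297,83),(345,330),(200,362)],8,(278,120),.09)
an("label",[(200,152),(278,142),(302,290),(225,305)],8,(278,120),.09)
an("chg",[(83,38),(232,45),(215,272),(67,268)],4,(93,97),.08)
an("bay",[(112,97),(204,97),(199,247),(109,243)],4,(93,97),.06)
E
```

```text
pack [ 0.546  -0.1596] len 0.0843 wid 0.0469 yaw 0.171 0.19900000000000007
label [ 0.5452 -0.1599] len 0.0502 wid 0.0256 yaw 0.16 0.16900000000000004
chg [0.5753 0.3128] len 0.1536 wid 0.0988 yaw -0.038 -0.030000000000000027
bay [0.5691 0.3144] len 0.1011 wid 0.0616 yaw 0.006 -0.014999999999999902
```

```bash
cat > go.py <<'E'
import sys
from h import *
x,y,z,yaw=map(float,sys.argv[1:5]);s=env.get_state();M=rot(s["ee_rot"]);p=np.array(s["eef_pos"])
T=np.array([[np.cos(yaw),np.sin(yaw),0],[np.sin(yaw),-np.cos(yaw),0],[0,0,-1]])
print("t",s["t"],"pos",p.round(4),"yaw",np.arctan2(M[1,0],M[0,0]).round(3),"tilt",np.arccos(-M[2,2]).round(3),"op",round(s["opening"],4),"grip",round(s["grasp_force"],1),"F",np.round(s["wrist_force"],1))
print("turn shares",(R.from_matrix(M.T@T).as_rotvec()/.5).round(3),"shift shares after turn",(T.T@([x,y,z]-p)/.075).round(3))
E
python3 -m crank '[[[0,0,0],[0,0,0.17],1],[[0,0,0],[0,0,0.17],1],[[0.39,-0.33,0],[0,0,0],1],[[0.39,-0.33,0],[0,0,0],1],[[0.39,-0.33,0],[0,0,0],1],[[0.39,-0.33,0],[0,0,0],1],[[0.39,-0.33,0],[0,0,0],1],[[0.39,-0.33,0],[0,0,0],1],[[0.39,-0.33,0],[0,0,0],1],[[0.39,-0.33,0],[0,0,0],1]]'
python3 go.py 0.5455 -0.16 0.25 0.165
```

```text
t: 1.33
eef_pos: [0.3961, -0.3318, 0.3042]
ee_rot: [0.0, 0.997, 0.082, 0.0]
wrist_force: [0.7, -0.2, -0.3]
opening: 0.0857
grasp_force: 0.0
t 1.3333 pos [ 0.3961 -0.3318  0.3042] yaw 0.164 tilt 0.001 op 0.0857 grip 0.0 F [ 0.7 -0.2 -0.3]
turn shares [ 0.001 -0.001 -0.003] shift shares after turn [ 2.342 -1.932  0.722]
```

```bash
python3 -m crank '[[[0.39,-0.32,0],[0,0,0],1],[[0.39,-0.32,0],[0,0,0],1],[[0.39,-0.32,0],[0,0,0],1],[[0.39,-0.32,0],[0,0,0],1],[[0.39,-0.32,0],[0,0,0],1],[[0.39,-0.32,0],[0,0,0],1],[[0,0,0.35],[0,0,0],1],[[0,0,0.35],[0,0,0],1],[[0,0,0],[0,0,0],1],[[0,0,0],[0,0,0],1]]'
python3 - <<'E'
from h import *
s=env.get_state();print(np.round(s["eef_pos"],4))
p=viewer.capture("wrist");cv2.imwrite("pics/w1.png",p["image"])
for b in boxes_of("pack",p):print(np.round(b["centre"],3),b["score"],w2pix(p,b["centre"]).round())
for c in [(x,y) for x in(-.045,.045) for y in(-.025,.025)]:
    print(w2pix(p,np.array([.5455,-.16,.09])+R.from_euler('z',.165).apply([*c,0])).round(1))
E
```

```text
t: 2.17
eef_pos: [0.5441, -0.1623, 0.2505]
ee_rot: [-0.001, 0.997, 0.082, -0.001]
wrist_force: [-0.6, -0.4, 0.9]
opening: 0.0852
grasp_force: 0.0
[ 0.5441 -0.1623  0.2505]
[ 0.424 -0.255  0.062] 0.65 [318. 302.]
[ 0.557 -0.16   0.089] 0.63 [255. 184.]
[279.1 241.7]
[226.  241.8]
[281.7 145.3]
[222.4 145.5]
```

View pics/w1.png

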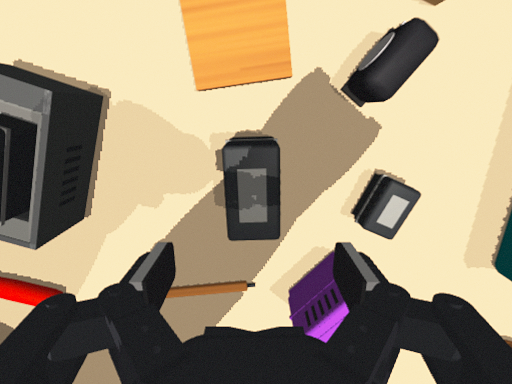

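The pack's top face lies at about (223–280, 145–240), within about 2 px of the predicted corners, and its yaw is aligned. I'll descend and grip.

```bash
python3 -m crank '[[[0.024,-0.027,0.3],[0,0,0],1],[[0,0,0.3],[0,0,0],1],[[0,0,0.3],[0,0,0],1],[[0,0,0.3],[0,0,0],1],[[0,0,0.3],[0,0,0],1],[[0,0,0.13],[0,0,0],1],[[0,0,0],[0,0,0],-1],[[0,0,0],[0,0,0],-1],[[0,0,0],[0,0,0],-1],[[0,0,0],[0,0,0],-1]]' 90
python3 -m crank '[[[0,0,0],[0,0,0],-1],[[0,0,0],[0,0,0],-1],[[0,0,0],[0,0,0],-1],[[0,0,-0.1],[0,0,0],-1],[[0,0,-0.3],[0,0,0],-1],[[0,0,-0.4],[0,0,0],-1],[[0,0,-0.4],[0,0,0],-1],[[0,0,-0.4],[0,0,0],-1],[[0,0,-0.2],[0,0,0],-1],[[0,0,0],[0,0,0],-1]]' 90
python3 go.py 0.568 0.314 0.262 -0.02
```

```text
t: 3.1
eef_pos: [0.5475, -0.161, 0.1319]
ee_rot: [0.001, 0.997, 0.082, 0.002]
wrist_force: [-1.2, 2.2, 8.9]
opening: 0.0485
grasp_force: 93.9
t: 3.93
eef_pos: [0.5476, -0.1612, 0.2693]
ee_rot: [0.002, 0.997, 0.082, 0.003]
wrist_force: [0.6, -0.5, -3.9]
opening: 0.0488
grasp_force: 94.2
t 3.9333 pos [ 0.5476 -0.1612  0.2693] yaw 0.164 tilt 0.007 op 0.0488 grip 94.2 F [ 0.6 -0.5 -3.9]
turn shares [ 0.008 -0.011  0.368] shift shares after turn [ 0.145 -6.34   0.097]
```

```bash
python3 -m crank '[[[0,0,-0.3],[0,0,0.18],-1],[[0,0,-0.3],[0,0,0.19],-1],[[0.01,-0.3,0],[0,0,0],-1],[[0.01,-0.45,0],[0,0,0],-1],[[0.01,-0.45,0],[0,0,0],-1],[[0.01,-0.45,0],[0,0,0],-1],[[0.01,-0.45,0],[0,0,0],-1],[[0.01,-0.45,0],[0,0,0],-1],[[0.01,-0.45,0],[0,0,0],-1],[[0.01,-0.45,0],[0,0,0],-1]]'
python3 -m crank '[[[0.01,-0.45,0],[0,0,0],-1],[[0.01,-0.45,0],[0,0,0],-1],[[0.01,-0.45,0],[0,0,0],-1],[[0.01,-0.45,0],[0,0,0],-1],[[0.01,-0.45,0],[0,0,0],-1],[[0.01,-0.45,0],[0,0,0],-1],[[0.01,-0.2,0],[0,0,0],-1],[[0,0,0],[0,0,0],-1],[[0,0,0],[0,0,0],-1],[[0,0,0],[0,0,0],-1]]'
python3 - <<'E'
from h import *
p=viewer.capture("top");im=p["image"]
for n in("pack","charger"):
  for b in boxes_of(n,p):print(n,np.round(b["centre"],3),b["score"],w2pix(p,b["centre"]).round())
w=viewer.capture("wrist");cv2.imwrite("pics/w2.png",np.clip(w["image"]*1.5,0,255).astype(np.uint8))
s=viewer.capture("scene");a=cv2.resize(s["image"][60:180,280:440],(800,600),interpolation=cv2.INTER_CUBIC);cv2.imwrite("pics/s2.png",np.clip(a*1.6,0,255).astype(np.uint8))
E
python3 go.py 0.568 0.314 0.262 -0.02
```

```text
t: 4.77
eef_pos: [0.5571, 0.0998, 0.3077]
ee_rot: [0.0, 1.0, -0.011, -0.001]
wrist_force: [1.3, -0.4, -5.1]
opening: 0.0489
grasp_force: 94.7
t: 5.6
eef_pos: [0.5616, 0.2178, 0.3146]
ee_rot: [-0.036, 0.997, 0.063, -0.003]
wrist_force: [-0.7, 0.1, -4.7]
opening: 0.0488
grasp_force: 94.6
pack [ 0.258 -0.261  0.087] 0.89 [348. 259.]
pack [0.53  0.211 0.266] 0.75 [149. 137.]
pack [ 0.412 -0.267  0.088] 0.71 [350. 199.]
charger [0.529 0.301 0.056] 0.86 [137. 154.]
t 5.85 pos [0.5617 0.2181 0.3151] yaw 0.126 tilt 0.073 op 0.0489 grip 94.6 F [-0.1  0.6 -4.7]
turn shares [-0.146  0.012  0.291] shift shares after turn [ 0.058 -1.28   0.709]
```

View pics/w2.png

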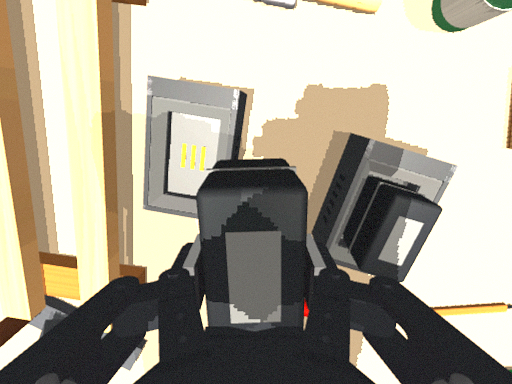

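View pics/s2.png

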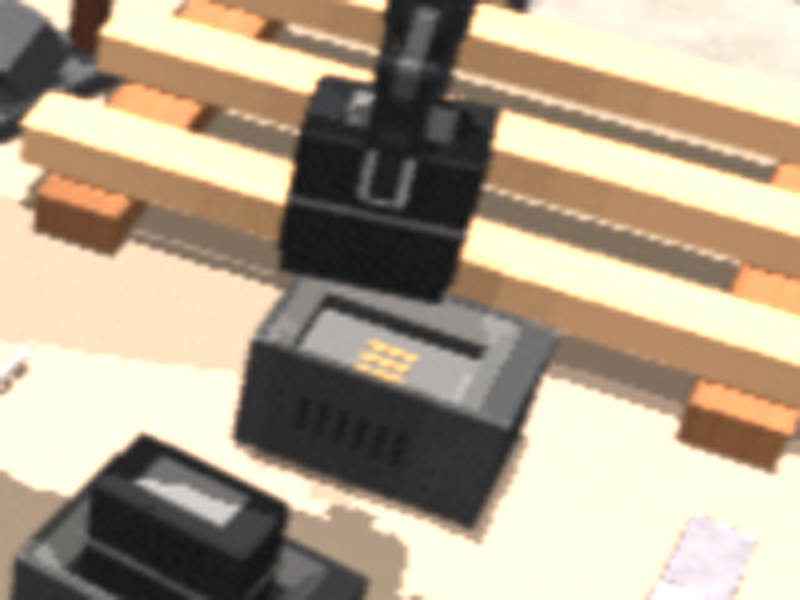

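The wrist view shows the pack held straight at about (250,260), the empty bay at (195,155) and the occupied charger at the right. The last joint reached its limit and tilted the tool. The task allows the pack in either way round, so I'll turn back half a turn.

```bash
python3 -m crank '[[[0,0,0],[0,0,-0.2],-1],[[0,0,0],[0,0,-0.24],-1],[[0,0,0],[0,0,-0.24],-1],[[0,0,0],[0,0,-0.24],-1],[[0,0,0],[0,0,-0.24],-1],[[0,0,0],[0,0,-0.24],-1],[[0,0,0],[0,0,-0.24],-1],[[0,0,0],[0,0,-0.24],-1],[[0,0,0],[0,0,-0.24],-1],[[0,0,0],[0,0,-0.24],-1]]'
python3 go.py 0.568 0.314 0.262 1.28
python3 -c "
from h import *
print(env.get_state()['qpos'].round(3))"
```

```text
t: 6.68
eef_pos: [0.5617, 0.2183, 0.3152]
ee_rot: [-0.032, 0.792, 0.61, 0.018]
wrist_force: [0.7, 0.0, -6.0]
opening: 0.0487
grasp_force: 94.5
t 6.6833 pos [0.5617 0.2183 0.3152] yaw 1.311 tilt 0.073 op 0.0487 grip 94.5 F [ 0.7  0.  -6. ]
turn shares [-0.059 -0.134  0.064] shift shares after turn [ 1.246 -0.285  0.709]
[0.125 0.104 0.116 1.584 0.073 1.955]
```

```bash
python3 -m crank '[[[0,0,0],[-0.06,-0.13,0],-1],[[0,0,0],[0,0,-0.24],-1],[[0,0,0],[0,0,-0.24],-1],[[0,0,0],[0,0,-0.24],-1],[[0,0,0],[0,0,-0.24],-1],[[0,0,0],[0,0,-0.24],-1],[[0,0,0],[0,0,-0.24],-1],[[0,0,0],[0,0,-0.24],-1],[[0,0,0],[0,0,-0.24],-1],[[0,0,0],[0,0,-0.24],-1]]'
python3 -m crank '[[[0,0,0],[0,0,-0.24],-1],[[0,0,0],[0,0,-0.24],-1],[[0,0,0],[0,0,-0.24],-1],[[0,0,0],[0,0,-0.24],-1],[[0,0,0],[0,0,-0.24],-1],[[0,0,0],[0,0,-0.24],-1],[[0,0,0],[0,0,0],-1],[[0,0,0],[0,0,0],-1],[[0,0,0],[0,0,0],-1],[[0,0,0],[0,0,0],-1]]'
python3 go.py 0.568 0.314 0.262 3.12
```

```text
t: 7.52
eef_pos: [0.5617, 0.2184, 0.3152]
ee_rot: [0.001, 0.366, 0.931, 0.001]
wrist_force: [-0.3, 0.4, -5.4]
opening: 0.0484
grasp_force: 94.5
t: 8.35
eef_pos: [0.5617, 0.2186, 0.3152]
ee_rot: [0.001, 0.019, 1.0, 0.001]
wrist_force: [0.1, -0.6, -5.1]
opening: 0.0487
grasp_force: 94.6
t 8.35 pos [0.5617 0.2186 0.3152] yaw 3.104 tilt 0.003 op 0.0487 grip 94.6 F [ 0.1 -0.6 -5.1]
turn shares [ 0.005  0.004 -0.033] shift shares after turn [-0.057  1.274  0.709]
```

```bash
python3 - <<'E'
from h import *
w=viewer.capture("wrist");im=np.clip(w["image"]*1.5,0,255).astype(np.uint8)
for n in("pack","charger","cradle"):
  for b in boxes_of(n,w):print(n,np.round(b["centre"],3),b["score"],w2pix(w,b["centre"]).round())
def quad(cx,cy,hx,hy,z,yaw,x0=None):
    c=[(-hx if x0 is None else x0,-hy),(hx,-hy),(hx,hy),(-hx if x0 is None else x0,hy)]
    return np.array([w2pix(w,np.array([cx,cy,z])+R.from_euler('z',yaw).apply([*k,0])) for k in c]).astype(np.int32)
for q,col in((quad(.568,.314,.085,.05,.08,-.02,-.07),(0,0,255)),(quad(.568,.314,.051,.031,.055,-.02),(0,255,0)),(quad(.5637,.2186,.045,.025,.273,3.104),(255,0,0))): cv2.polylines(im,[q],True,col,1)
cv2.imwrite("pics/w3.png",im)
E
```

```text
pack [0.546 0.216 0.272] 0.87 [247. 243.]
charger [0.558 0.323 0.069] 0.83 [341. 168.]
cradle [0.562 0.316 0.055] 0.94 [331. 169.]
```

View pics/w3.png

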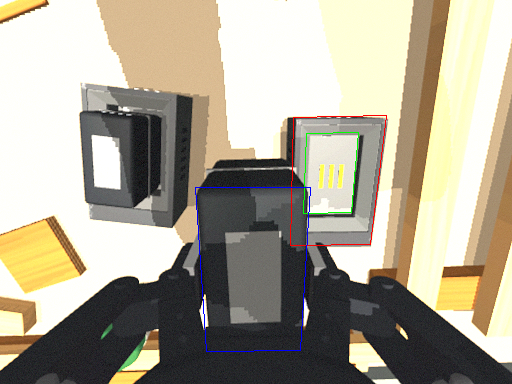

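```bash
python3 - <<'E'
from h import *
w=viewer.capture("wrist")
for z in(.265,.273,.281):
  print(z,[pix2w(w,u,v,z)[:2].round(4).tolist() for u,v in((253.5,232),(254,323),(226,233),(281,231),(229,323),(281,322),(198,192),(307,192))])
im=np.clip(w["image"][140:370,170:340].astype(float)*3,0,255).astype(np.uint8)
cv2.imwrite("pics/c3.png",cv2.resize(im,None,fx=2.6,fy=2.6,interpolation=cv2.INTER_CUBIC))
E
```

```text
0.265 [[0.5434, 0.2196], [0.5979, 0.2178], [0.5434, 0.2062], [0.5434, 0.233], [0.5973, 0.2041], [0.5978, 0.2325], [0.5221, 0.1946], [0.524, 0.2452]]
0.273 [[0.5396, 0.2197], [0.5905, 0.218], [0.5396, 0.2072], [0.5396, 0.2322], [0.59, 0.2053], [0.5904, 0.2318], [0.5197, 0.1964], [0.5215, 0.2436]]
0.281 [[0.5358, 0.2199], [0.5831, 0.2183], [0.5359, 0.2082], [0.5358, 0.2315], [0.5826, 0.2065], [0.583, 0.2311], [0.5173, 0.1982], [0.519, 0.2421]]
```

View pics/c3.png

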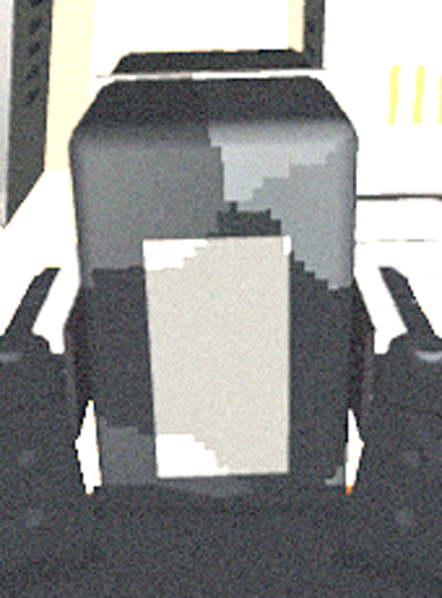

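The label's back-projected length of 51 mm confirms the pack height, and its centre is at (0.565,0.219). So the pack sits +2.5 mm in world x from the TCP. The charger overlay fits. Moving over the bay.

```bash
python3 -m crank '[[[0,0,0],[0,0,-0.033],-1],[[-0.006,0.25,0],[0,0,0],-1],[[-0.006,0.25,0],[0,0,0],-1],[[-0.006,0.25,0],[0,0,0],-1],[[-0.006,0.25,0],[0,0,0],-1],[[0,0.27,0],[0,0,0],-1],[[0,0,0.25],[0,0,0],-1],[[0,0,0.25],[0,0,0],-1],[[0,0,0.2],[0,0,0],-1],[[0,0,0],[0,0,0],-1]]'
python3 -m crank '[[[0,0,0],[0,0,0],-1],[[0,0,0],[0,0,0],-1],[[0,0,0],[0,0,0],-1],[[0,0,0],[0,0,0],-1],[[0,0,0],[0,0,0],-1],[[0,0,0],[0,0,0],-1],[[0,0,0],[0,0,0],-1],[[0,0,0],[0,0,0],-1],[[0,0,0],[0,0,0],-1],[[0,0,0],[0,0,0],-1]]'
python3 go.py 0.5655 0.314 0.192 3.12
```

```text
t: 9.43
eef_pos: [0.564, 0.3138, 0.2588]
ee_rot: [-0.002, 0.009, 1.0, 0.0]
wrist_force: [-0.2, -0.2, -6.5]
opening: 0.0492
grasp_force: 94.8
t: 10.27
eef_pos: [0.5653, 0.314, 0.2629]
ee_rot: [0.001, 0.009, 1.0, 0.001]
wrist_force: [0.2, 0.3, -5.4]
opening: 0.0486
grasp_force: 94.9
t 10.2667 pos [0.5653 0.314  0.2629] yaw 3.123 tilt 0.003 op 0.0486 grip 94.9 F [ 0.2  0.3 -5.4]
turn shares [0.004 0.004 0.006] shift shares after turn [-0.003  0.     0.945]
```

```bash
python3 -m crank '[[[0,0,0.12],[0,0,0],-1],[[0,0,0.12],[0,0,0],-1],[[0,0,0.12],[0,0,0],-1],[[0,0,0.12],[0,0,0],-1],[[0,0,0.12],[0,0,0],-1],[[0,0,0.12],[0,0,0],-1],[[0,0,0.12],[0,0,0],-1],[[0,0,0.1],[0,0,0],-1],[[0,0,0],[0,0,0],-1],[[0,0,0],[0,0,0],-1]]'
python3 go.py 0.5655 0.314 0.160 3.12
```

```text
t: 11.1
eef_pos: [0.5652, 0.314, 0.1918]
ee_rot: [0.001, 0.009, 1.0, 0.001]
wrist_force: [0.3, 0.3, -4.7]
opening: 0.0488
grasp_force: 95.0
t 11.1 pos [0.5652 0.314  0.1918] yaw 3.123 tilt 0.002 op 0.0488 grip 95.0 F [ 0.3  0.3 -4.7]
turn shares [0.004 0.002 0.006] shift shares after turn [-0.004 -0.     0.425]
```

```bash
python3 -m crank '[[[0,0,0.05],[0,0,0],-1],[[0,0,0.05],[0,0,0],-1],[[0,0,0.05],[0,0,0],-1],[[0,0,0.05],[0,0,0],-1],[[0,0,0],[0,0,0],-1],[[0,0,0],[0,0,0],-1],[[0,0,0],[0,0,0],-1],[[0,0,0],[0,0,0],-1],[[0,0,0],[0,0,0],-1],[[0,0,0],[0,0,0],-1]]'
python3 go.py 0.5655 0.314 0.160 3.12
```

```text
t: 11.93
eef_pos: [0.566, 0.3143, 0.1779]
ee_rot: [0.002, 0.009, 1.0, 0.001]
wrist_force: [3.8, 1.0, 4.4]
opening: 0.0485
grasp_force: 96.0
t 11.9333 pos [0.566  0.3143 0.1779] yaw 3.123 tilt 0.004 op 0.0485 grip 96.0 F [3.8 1.  4.4]
turn shares [0.006 0.007 0.006] shift shares after turn [ 0.007 -0.004  0.239]
```

The contact force changed by about +9.5 N, which matches the spring at about 9 mm down. Completing the press.

```bash
python3 -m crank '[[[0,0,0.06],[0,0,0],-1],[[0,0,0.06],[0,0,0],-1],[[0,0,0.06],[0,0,0],-1],[[0,0,0.065],[0,0,0],-1],[[0,0,0],[0,0,0],-1],[[0,0,0],[0,0,0],-1],[[0,0,0],[0,0,0],-1],[[0,0,0],[0,0,0],-1],[[0,0,0],[0,0,0],-1],[[0,0,0],[0,0,0],-1]]'
python3 go.py 0.5655 0.314 0.174 3.12
```

```text
t: 12.77
eef_pos: [0.5661, 0.3144, 0.1601]
ee_rot: [0.002, 0.009, 1.0, 0.001]
wrist_force: [1.6, -0.6, 9.5]
opening: 0.0487
grasp_force: 96.6
t 12.7667 pos [0.5661 0.3144 0.1601] yaw 3.123 tilt 0.005 op 0.0487 grip 96.6 F [ 1.6 -0.6  9.5]
turn shares [0.006 0.007 0.006] shift shares after turn [ 0.008 -0.005 -0.186]
```

```bash
python3 -m crank '[[[0,0,-0.05],[0,0,0],-1],[[0,0,-0.05],[0,0,0],-1],[[0,0,-0.05],[0,0,0],-1],[[0,0,-0.04],[0,0,0],-1],[[0,0,-0.015],[0,0,0],-1],[[0,0,0],[0,0,0],-1],[[0,0,0],[0,0,0],-1],[[0,0,0],[0,0,0],-1],[[0,0,0],[0,0,0],-1],[[0,0,0],[0,0,0],-1]]'
python3 go.py 0.5655 0.314 0.174 3.12
```

```text
t: 13.6
eef_pos: [0.5652, 0.314, 0.1739]
ee_rot: [0.0, 0.009, 1.0, 0.001]
wrist_force: [1.3, 0.1, -0.8]
opening: 0.0486
grasp_force: 95.4
t 13.6 pos [0.5652 0.314  0.1739] yaw 3.123 tilt 0.002 op 0.0486 grip 95.4 F [ 1.3  0.1 -0.8]
turn shares [0.004 0.002 0.006] shift shares after turn [-0.004 -0.    -0.002]
```

The force is far below the free-spring value of about +6 N, so the catch is holding. Releasing and backing off.

```bash
python3 -m crank '[[[0,0,0],[0,0,0],1],[[0,0,0],[0,0,0],1],[[0,0,0],[0,0,0],1],[[0,0,0],[0,0,0],1],[[0,0,0],[0,0,0],1],[[0,0,-0.1],[0,0,0],1],[[0,0,-0.3],[0,0,0],1],[[0,0,-0.4],[0,0,0],1],[[0,0,-0.4],[0,0,0],1],[[0,0,-0.4],[0,0,0],1]]'
python3 - <<'E'
from h import *
w=viewer.capture("wrist");im=np.clip(w["image"]*1.5,0,255).astype(np.uint8)
for z,col in((.132,(0,255,0)),(.145,(0,0,255))):
  q=np.array([w2pix(w,np.array([.568,.314,z])+R.from_euler('z',-.02).apply([a,b,0])) for a,b in((-.045,-.025),(.045,-.025),(.045,.025),(-.045,.025))]).astype(np.int32)
  cv2.polylines(im,[q],True,col,1)
s=viewer.capture("scene")
for n in("pack","cradle"):
  for b in boxes_of(n,s):print(n,np.round(b["centre"],3),b["score"])
a=cv2.resize(np.clip(s["image"][60:180,280:400]*1.6,0,255).astype(np.uint8),(384,384),interpolation=cv2.INTER_CUBIC)
cv2.imwrite("pics/f.png",cv2.resize(np.hstack([im,a]),(800,343)))
E
```

```text
t: 14.43
eef_pos: [0.565, 0.3138, 0.2963]
ee_rot: [0.001, 0.009, 1.0, 0.001]
wrist_force: [1.4, 0.3, 1.3]
opening: 0.0854
grasp_force: 0.0
pack [ 0.267 -0.276  0.086] 0.92
pack [0.571 0.29  0.114] 0.71
pack [ 0.43  -0.289  0.092] 0.61
```

View pics/f.png

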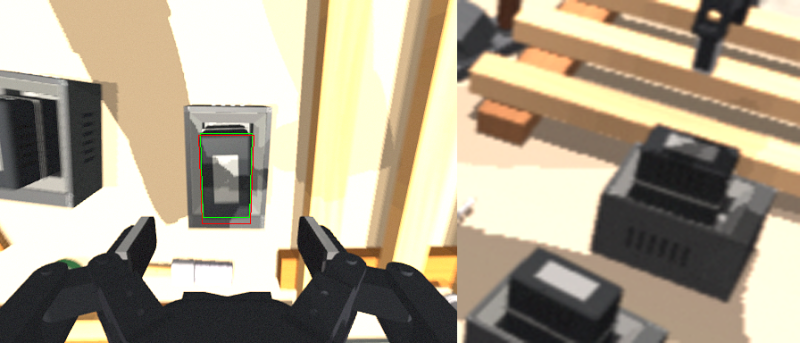

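The pack stands straight in the bay, top face at about (200–250, 135–218) in the wrist half, and the gripper is clear. The height is ambiguous in this view, so I'll triangulate the label between the wrist and scene cameras.

```bash
python3 - <<'E'
from h import *
def blob(p,box):
    x0,y0,x1,y1=box;g=cv2.cvtColor(p["image"],cv2.COLOR_BGR2GRAY)[y0:y1,x0:x1]
    _,m=cv2.threshold(g,0,255,cv2.THRESH_OTSU);n,l,st,c=cv2.connectedComponentsWithStats(m)
    i=1+np.argmax(st[1:,4]);print(st[i],c[i]+[x0,y0]);return c[i]+[x0,y0]
s=viewer.capture("scene");w=viewer.capture("wrist")
for z in(.119,.132,.145):print(z,w2pix(s,[.568,.314,z]).round(1),w2pix(w,[.568,.314,z]).round(1))
a=blob(w,(231,160,276,240))
u0,v0=w2pix(s,[.568,.314,.135]).astype(int);b=blob(s,(u0-9,v0-7,u0+10,v0+8))
for z in(.119,.132,.145):print(z,w2pix(s,pix2w(w,*a,z)).round(1),pix2w(w,*a,z).round(4))
E
```

```text
0.119 [360.4 114.5] [253.3 195.3]
0.132 [361.5 110.8] [253.3 199.6]
0.145 [362.5 107. ] [253.3 204.4]
[  6  12  30  25 469] [254.90618337 181.20682303]
[ 0  0 19  8 91] [362.95604396 104.20879121]
0.119 [356.  112.7] [0.5543 0.3158 0.119 ]
0.132 [355.8 108.7] [0.5509 0.3157 0.132 ]
0.145 [355.6 104.5] [0.5475 0.3157 0.145 ]
```

```bash
python3 - <<'E'
from h import *
def crop(p,c,h,hx,hy,zs):
    k=400/(2*h);u,v=np.array(c)-h
    im=cv2.warpAffine(p["image"],np.float32([[k,0,-u*k],[0,k,-v*k]]),(400,400),flags=cv2.INTER_CUBIC);im=np.clip(im*1.7,0,255).astype(np.uint8)
    for z,col in zs:
        q=np.array([(w2pix(p,np.array([.5675,.314,z])+R.from_euler('z',-.02).apply([a,b,0]))-[u,v])*k for a,b in((-hx,-hy),(hx,-hy),(hx,hy),(-hx,hy))]).astype(np.int32)
        cv2.polylines(im,[q],True,col,1)
    return im
s=viewer.capture("scene");w=viewer.capture("wrist");c=w2pix(s,[.568,.314,.12]);Z=((.132,(0,255,0)),(.145,(0,0,255)))
cv2.imwrite("pics/g.png",np.vstack([np.hstack([crop(s,c,28,.025,.0128,Z),crop(s,c,28,.045,.025,Z)])]))
E
```

```text
(no output)
```

View pics/g.png

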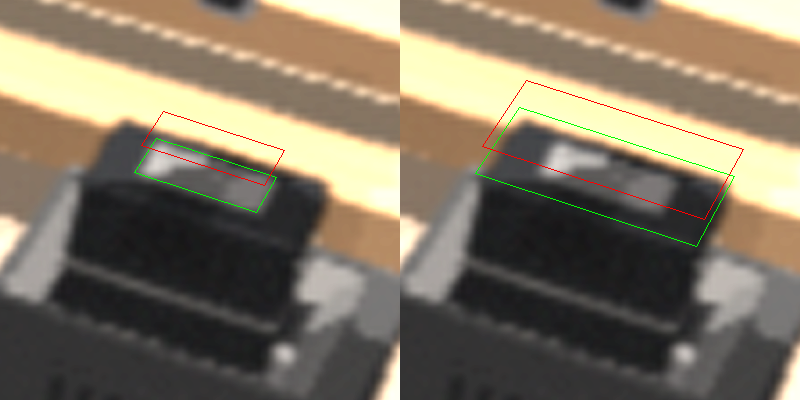

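The green overlay (132 mm) fits the label at about (205,175), and the red one (145 mm) does not. The pack is caught and upright, so I'm handing in.

```bash
python3 -c "
from h import *
print(env.sign_off(),env.get_state()['t'])"
```

```text
the job is handed in; nothing more can be done
the job is handed in; nothing more can be done
```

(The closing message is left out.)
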